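# Discharge a marked block through the outfeed flap

### The arm

A 7-joint arm with a two-finger parallel gripper is mounted at the origin on a cart in front of the work surface, level with it; the furniture and walls round the work are solid. World frame = base frame: x ahead of the robot, y to its left, z up, the work surface at z = 0. Lengths are in m, angles in rad, forces in N, time in s.
With the tool pointing down it reaches from about 0.425 to 1.025 m from the base axis. Payload 9.4 kg.
Tool frame: the origin (TCP) lies on the front face of the gripper's body, between the roots of the fingers; the fingertips stand tcp_to_tips ahead of it and the grasp point (between the pads) lies 65 mm ahead of it (tcp_to_tips is the distance from the TCP to the fingertips, in m); z points along the fingers, y is the direction in which the jaws open and shut (so a half turn about z gives the same grasp; the last joint's range is limited). The gripper opens to 93 mm and grips with 3 to 60 N. Pads are 15 mm wide; open, the fingers measure 128 mm over their backs; the gripper's body (75 mm by 188 mm) begins 65 mm behind the grasp point.
Start: joints at [1.206, 0.599, -0.003, 1.599, 0.002, 0.943, -0.08], TCP at [0.206, -0.695, 0.303] pointing down, gripper open.
Joint ranges: [-2.57, 2.57], [-0.35, 1.97], [-1.29, 1.29], [0.11, 2.56], [-1.05, 4.19], [0.11, 1.86], [-2.63, 2.63]. Speed limits (rad/s): [2.22, 2.22, 3.01, 3.01, 3.14, 3.14, 3.14].

### API

Orientations are given as a 3x3 rotation matrix whose columns are the frame's x, y, z axes.
In Python, from workcell import * gives the robot as it stands.
- The arm moves only by the shell command python3 -m pendant 'ROWS' [FORCE]. ROWS is JSON, a list of rows, each an object with "rotation": the turn, a rotation vector about the tool's x, y, z in rad, a list of three; "slide": the shift along the tool's x, y, z in m, a list of three; "jaw": the finger opening in m, from 0 to 0.093. In form: [{"rotation": [wx, wy, wz], "slide": [x, y, z], "jaw": jaw}, ...]. A call has 1 to 10 rows; each row is the pose to reach, as a shift and turn from the pose commanded when the call began, along the tool's axes at that moment; what a row does not reach only later rows make up. A row lasts 1/10 s, in which the tool goes at most 50 mm and 8.59 degrees, less where a joint would pass 70% of its speed; a pose out of reach is approached as far as the arm can. A call with a gripper value outside its range is refused whole. The fingers move at their own pace and stop on an object; FORCE is the grip in N (left out, the last holds). Time passes only in rows, so rows that repeat a pose let the fingers close. It gives the time, the measured TCP pose, the force and the opening at its end, in the units of the state.
- sense(): the state, without advancing time (a new reading comes with each control period).
- capture(name): name is "scene" or "top"; returns the picture (384x512x3 uint8, red, green, blue); there is no depth.
- camera_model(name): a dict with "camera_matrix" (3x3 intrinsics, pixels), "world_from_camera" (4x4, takes a point from camera to world coordinates). Camera axes: x right, y up, looking along -z (the intrinsics and any distortion apply to the point x, -y, -z); pixel columns grow to the right and rows downward; lengths in m; the calibration is good to about 2 mm. A picture is of the moment at which its call begins. camera_model takes no time and is no camera call.
- finish_job(): hands the job in, once; it reports no verdict.
The state is a dict: "clock": time; "joint_pos": joint angles; "joint_velocities": joint speeds; "effort": joint torques, N m; "ee_pos": TCP position; "orientation": TCP orientation; "contact_force": force on the tool from outside, world axes, zero at the start; "ft_torque": the same for the moment, N m; "opening": opening from 0.0 (shut) to 1.0 (fully open).
Only numpy, scipy, OpenCV 4.12 (cv2) and the standard library are available. Lean on these libraries where they do the work, as an engineer would, in place of code of your own. Each camera call takes 0.05 s, during which the arm holds its last target.

### The job

Slide the green tray that stands near the foot of the chute up against the stand's rubber bumpers so that its long side is flush with them below the chute. Then push the aluminium block along the deck, without lifting it, through the amber flap and off the ledge so that it drops down the chute and stays in the tray. Leave the flap hanging shut, the tray against the bumpers and the other things on the bench where they are.

Things in the scene. Friction and masses are not known exactly. Their poses are not given: they have to be found in the camera images.
- outfeed_stand: Outfeed stand, grey frame, fixed. Origin on the bench (z 0) straight under the ledge of its deck, on the middle line of the mouth. +x: the way parts leave, +y: towards its fence. Black deck: flat top at z 125 mm, from x -165 mm to the ledge at x 0, y -100 to +36 mm, open at its -y side and -x end. All stand x, y, z below are in this frame.
- fence (a point): Middle of the steel fence bar's guiding face at deck level (stand x -85, y 24, z 125 mm). The face is straight along stand x, from x -164 to -6 mm, and 14 mm high; the block, pressed on it lengthwise, lies square to the mouth with its middle at stand y 9 mm.
- mouth (a point): Middle of the mouth, on the ledge (stand x 0, y 0, z 125 mm). Clear from stand y -24 to +26 mm between two blue cheeks (x -2 to 28 mm, tops at z 174 mm, nothing above them), z 125 to 160 mm under the flap's pin. Fingers pushing on the deck need not go past the ledge.
- chute_lip (a point): Middle of the chute's open lower lip (stand x 52, y 0, z 34 mm). The steel chute, 64 mm wide inside, begins 27 mm below the ledge and slopes down at 51 degrees towards stand +x; its side walls, 30 mm high, overhang the docked tray as far as stand x 75 mm, between z 34 and 53 mm there.
- tray_stop (a point): Point on the bench below the front face of two rubber bumpers on the stand's toe bar (stand x 30, y 0, z 0): the stop for the tray. Bumpers at stand y -62 and +62 mm, each 30 mm wide, up to z 18 mm.
- flap (a joint): Amber check flap in the mouth, 45 mm wide, 36 mm tall, hung by its upper edge on a pin across the mouth at stand x 14 mm, z 166 mm; it swings freely outwards (stand +x) only and falls shut by its own weight (20 g). 0 = hanging shut, positive = open in rad, at most 1.5.
- marked_block: Loose aluminium block with a small hole in its top, 30 mm (its x) by 50 mm (its y) by 20 mm high, about 80 g, lying flat on the stand's deck; origin at the centre of its underside. Once its middle is over the ledge it tips and drops. Sliding friction about 0.6.
- catch_tray: Loose green open tray on the bench, about 250 g; 126 mm (its x) by 196 mm (its y) over the rim, 30 mm high, walls lean outwards: outside 120 mm apart in x just below the rim, 108 mm at the bottom; inside floor 104 x 174 mm, 2.5 mm thick. Origin at the centre of its underside. A long side faces the stand; with it flush on both bumpers the origin is at stand x 88 mm.
- setup_block_0: Bystander, loose on the bench: 30 mm aluminium cube-shaped block. Origin at the centre of its underside.
- setup_block_1: Bystander, loose on the bench: 22 x 45 x 18 mm aluminium block. Origin at the centre of its underside.
- loupe: Bystander, loose on the bench: black loupe, 34 mm across and 31 mm high. Origin at the centre of its underside.
- tape_1: Bystander, loose on the bench: tan tape roll, 100 mm across, 25 mm high. Origin at the centre of its underside.
Things that resemble listed ones, but are neither listed nor needed, are in the scene too. What is shaped like the marked_block but pink is not meant.

How it is judged:
On the way, in this order (a step that is already met when the one before it is completed fails the run):
1. the tray stands with its long side flush against the bumpers, below the chute (x of catch_tray in the frame of outfeed_stand below 0.103 m and y of catch_tray in the frame of outfeed_stand between -0.045 and 0.045 m and angle between the x axis of catch_tray and the x axis of outfeed_stand, either way round below 0.12 rad), for 0.2 s.
2. the block passes the mouth at the ledge and holds the flap open (value of joint flap above 0.35 rad and x of marked_block in the frame of outfeed_stand between -0.03 and 0.06 m and y of marked_block in the frame of outfeed_stand between -0.024 and 0.026 m and z of marked_block in the frame of outfeed_stand below 0.14 m), for 0.04 s.
At the end, for the whole second after the job is handed in: Block at rest in the tray (origin within 56 x 90 mm of its middle, under 40 mm above its underside); tray origin at stand x below 103 mm (88 = flush), within 45 mm of the mouth's middle line, turned under 0.12 rad from square; flap shut (under 0.08 rad) (all of step 1 and x of marked_block in the frame of catch_tray between -0.056 and 0.056 m and y of marked_block in the frame of catch_tray between -0.09 and 0.09 m and z of marked_block in the frame of catch_tray below 0.04 m and value of joint flap below 0.08 rad and linear speed of each of marked_block, catch_tray below 0.02 m/s); the robot touches nothing.
It fails at once if the block is lifted more than 20 mm off the deck (z of marked_block in the frame of outfeed_stand above 0.145 m).
It fails at once if the block falls beside the tray, onto the bench (height (world z) of marked_block below 0.1 m and (x of marked_block in the frame of catch_tray above 0.068 m or x of marked_block in the frame of catch_tray below -0.1 m or y of marked_block in the frame of catch_tray above 0.1 m or y of marked_block in the frame of catch_tray below -0.1 m)).
It fails at once if another thing on the bench is moved more than 20 mm (distance of any of setup_block_0, setup_block_1, loupe, tape_1 from where it was at the start of the episode above 0.02 m).
It also fails if it takes over 51 s, if anything falls off the work surface, if the arm or the gripper's body presses on something with over 40 N, if the wrist force passes 120 N, or if a joint passes its speed limit or range.

## Working session

There is one attempt and no reset: what is moved stays moved. The work goes in short steps, Python scripts to look and compute and a shell command to move; the robot and the scene stay as the last step left them, time stands still between calls to the robot, and variables do not carry over. Pictures are saved under pics/ and viewed, and the job is handed in when it is done.

```bash
ls; mkdir -p pics; python3 - <<'E'
from workcell import *
import cv2
s=sense(); print(s)
print(tcp_to_tips)
for n in("scene","top"):
    cv2.imwrite(f"pics/{n}0.png",capture(n)[:,:,::-1]); m=camera_model(n); print(n,m)
E
```

```text
pics
{'clock': 0.0, 'joint_pos': array([ 1.20631676,  0.60010782, -0.00256058,  1.60013508,  0.00178846,
        0.94286135, -0.07978827]), 'joint_velocities': array([-2.17874983e-04,  1.24736515e-03,  6.16096611e-04,  4.79231481e-04,
        4.89167009e-04, -1.17302639e-03,  4.46301469e-05]), 'effort': array([ 6.24732684e-05, -7.65091395e+01,  1.49772428e+00, -2.52357817e+01,
       -5.23762149e-02,  1.67504058e-02,  1.72555733e-04]), 'ee_pos': array([ 0.20567787, -0.69484326,  0.30187025]), 'orientation': array([[ 9.58854340e-01,  2.83897975e-01, -5.42164212e-04],
       [ 2.83898468e-01, -9.58853313e-01,  1.40855952e-03],
       [-1.19968754e-04, -1.50452300e-03, -9.99998861e-01]]), 'contact_force': array([ 0.14374231, -0.70375924, -0.23645017]), 'ft_torque': array([-0.04453787, -0.04133841,  0.0092248 ]), 'opening': 1.0042226973668762}
0.0841
scene {'camera_matrix': array([[403.58378451,   0.        , 255.1401113 ],
       [  0.        , 403.58378451, 192.141241  ],
       [  0.        ,   0.        ,   1.        ]]), 'world_from_camera': array([[-0.71725561,  0.5401682 , -0.44018486, -0.06996499],
       [-0.69679385, -0.55168234,  0.45839386,  0.61531067],
       [ 0.00476757,  0.63550367,  0.77208313,  1.16348754],
       [ 0.        ,  0.        ,  0.        ,  1.        ]])}
top {'camera_matrix': array([[467.9629435 ,   0.        , 260.81612869],
       [  0.        , 467.9629435 , 192.92924059],
       [  0.        ,   0.        ,   1.        ]]), 'world_from_camera': array([[ 0.01460837,  0.99227193, -0.12321934,  0.32337755],
       [-0.99981749,  0.01601333,  0.01041944,  0.01094126],
       [ 0.01231207,  0.12304464,  0.99232476,  1.61385523],
       [ 0.        ,  0.        ,  0.        ,  1.        ]])}
```

View pics/scene0.png

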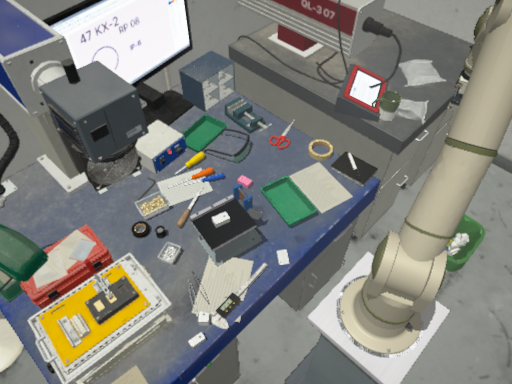

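View pics/top0.png

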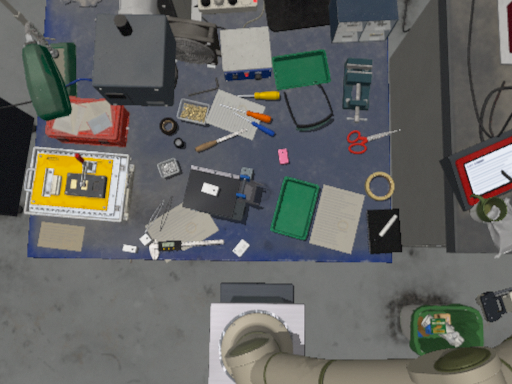

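```bash
python3 - <<'E'
import cv2
a=cv2.imread('pics/top0.png')
cv2.imwrite('pics/topcrop.png',cv2.resize(a[70:270,120:390],None,fx=2.9,fy=2.9,interpolation=cv2.INTER_CUBIC))
E
```

```text
(no output)
```

View pics/topcrop.png

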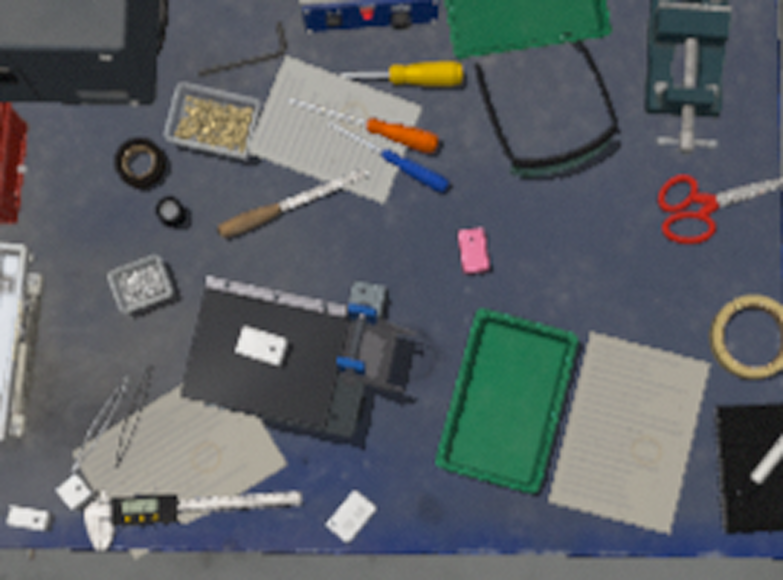

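The top view shows the deck at crop (180–370, 280–440), the white block on it at (262,346), and blue cheeks at (360,312) and (350,363). The green tray is at (510,400). The small white objects are at (72,490), (28,517) and (350,515). The loupe is at (171,211) and the tan tape is at (755,337). Next I'll measure these.

```bash
cat > h.py <<'E'
import numpy as np, cv2
from workcell import *
def ray(n,uv):
    m=camera_model(n);K=m["camera_matrix"];T=np.array(m["world_from_camera"])
    p=np.linalg.inv(K)@np.array([uv[0],uv[1],1.]); d=T[:3,:3]@np.array([p[0],-p[1],-p[2]]); return T[:3,3],d
def onz(n,uv,z):
    o,d=ray(n,uv); return o+d*(z-o[2])/d[2]
def proj(n,P):
    m=camera_model(n);K=m["camera_matrix"];T=np.linalg.inv(m["world_from_camera"])
    c=T[:3,:3]@P+T[:3,3]; q=K@np.array([c[0],-c[1],-c[2]]); return q[:2]/q[2]
def comps(mask,amin=20):
    cs,_=cv2.findContours(mask.astype(np.uint8),cv2.RETR_EXTERNAL,cv2.CHAIN_APPROX_NONE)
    return [c[:,0,:].astype(float) for c in cs if cv2.contourArea(c)>amin]
def rect(n,c,z):
    P=np.array([onz(n,p,z)[:2] for p in c]); r=cv2.minAreaRect((P*1000).astype(np.float32)); return r
E
python3 - <<'E'
from h import *
for n in("top","scene"):
    a=cv2.imread(f'pics/{n}0.png'); hsv=cv2.cvtColor(a,cv2.COLOR_BGR2HSV); H,S,V=[hsv[...,i].astype(int) for i in range(3)]
    print(n)
    for name,m,z,amin in [("tray",(H>60)&(H<90)&(S>110)&(V>50),.03,300),("white",(V>200)&(S<40),.145,15),("blue",(H>100)&(H<115)&(S>150)&(V>100),.174,4),("dark",(V<75)&(S<70),.125,300)]:
        for c in comps(m,amin):
            r=rect(n,c,z); print(name,c.mean(0).round(1),np.round(r[0]),np.round(r[1]),round(r[2],1), 'pix corners',cv2.boxPoints(cv2.minAreaRect(c.astype(np.float32))).round().tolist() if name in("blue",) else '')
E
```

```text
top
tray [294.3 208.1] [ 471. -121.] [128. 197.] 75.3 pix corners 
tray [300.7  69.2] [ 962. -139.] [124. 194.] 9.9 pix corners 
white [224.  382.5] [-69.  98.] [ 6. 54.] 0.6 pix corners 
white [222.4 374.1] [-50. 104.] [42. 30.] 23.8 pix corners 
white [257.1 320.9] [86.  2.] [151. 284.] 0.8 pix corners 
white [129.  248.1] [327. 403.] [37. 16.] 82.8 pix corners 
white [153.8 250.7] [320. 328.] [47. 25.] 2.4 pix corners 
white [192.9 242.9] [346. 206.] [ 9. 66.] 7.2 pix corners 
white [240.7 247.6] [333.  56.] [27. 45.] 52.2 pix corners 
white [144.7 239. ] [355. 354.] [25. 25.] 40.2 pix corners 
white [209.5 188.6] [517. 158.] [46. 25.] 72.4 pix corners 
white [ 51.1 181. ] [535. 657.] [29. 72.] 83.8 pix corners 
white [ 98.4 197.7] [524. 569.] [288. 192.] 86.2 pix corners 
white [492.3 169.5] [ 593. -747.] [105. 180.] 23.9 pix corners 
blue [419.2 334.4] [  82. -485.] [14.  6.] 45.5 pix corners [[417.0, 334.0], [418.0, 332.0], [422.0, 336.0], [420.0, 337.0]]
blue [428.2 329.1] [  98. -513.] [12. 24.] 88.3 pix corners [[426.0, 325.0], [430.0, 325.0], [430.0, 333.0], [426.0, 333.0]]
[... 1006 characters left out ...]
] [90. 75.] 7.5 pix corners 
dark [417.5 301.7] [ 177. -502.] [ 57. 200.] 9.9 pix corners 
dark [384.1 230.4] [ 395. -400.] [139. 111.] 3.8 pix corners 
dark [230.2 193.1] [499. 110.] [164. 256.] 1.0 pix corners Traceback (most recent call last):
  File "<stdin>", line 7, in <module>
  File "h.py", line 15, in rect
    P=np.array([onz(n,p,z)[:2] for p in c]); r=cv2.minAreaRect((P*1000).astype(np.float32)); return r
                ~~~^^^^^^^
  File "h.py", line 7, in onz
    o,d=ray(n,uv); return o+d*(z-o[2])/d[2]
        ~~~^^^^^^
  File "h.py", line 4, in ray
    m=camera_model(n);K=m["camera_matrix"];T=np.array(m["world_from_camera"])
ValueError: time passes only in moves, steps and waits
```

```bash
python3 - <<'E'
import cv2
a=cv2.imread('pics/top0.png')
cv2.imwrite('pics/topc2.png',cv2.resize(a[155:230,175:275],None,fx=7.5,fy=7.5,interpolation=cv2.INTER_CUBIC))
a=cv2.imread('pics/scene0.png')
cv2.imwrite('pics/sc2.png',cv2.resize(a[160:280,180:330],None,fx=5,fy=5,interpolation=cv2.INTER_CUBIC))
E
```

```text
(no output)
```

View pics/topc2.png

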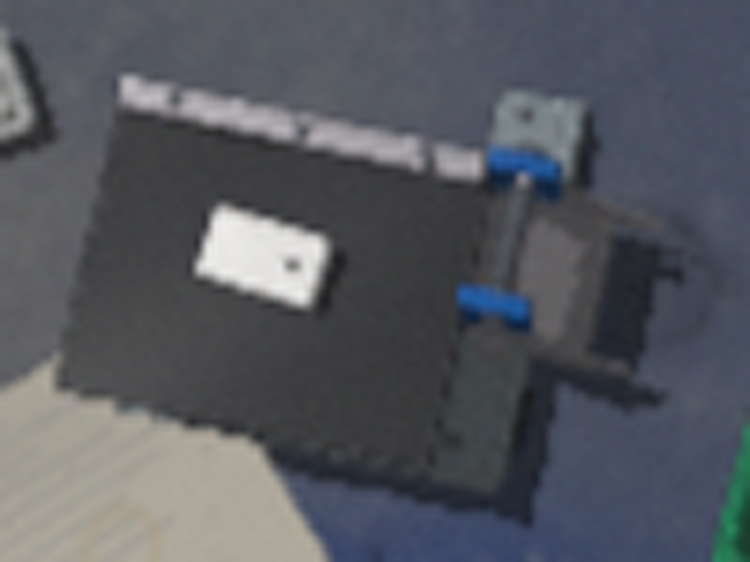

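View pics/sc2.png

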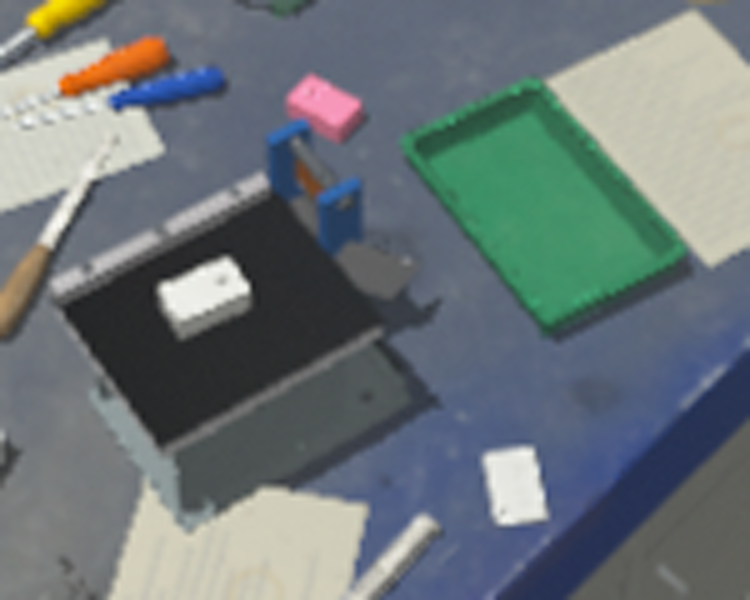

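```bash
python3 - <<'E'
import re
s=open('h.py').read()
s=s.replace("def ray","import pickle,os\n_c={}\ndef cam(n):\n    f=f'cam_{n}.pkl'\n    if n not in _c:\n        if not os.path.exists(f): pickle.dump(camera_model(n),open(f,'wb'))\n        _c[n]=pickle.load(open(f,'rb'))\n    return _c[n]\ndef ray").replace("m=camera_model(n)","m=cam(n)")
open('h.py','w').write(s)
E
python3 - <<'E'
from h import *
T=lambda u,v:(175+u/7.5,155+v/7.5)
S=lambda u,v:(180+u/5,160+v/5)
print("sides consistency")
pts=[("dk nearleft","top",T(58,387),.125,(-165,-100)),("dk nearright","top",T(436,482),.125,(0,-100)),
("fence far left top","top",T(120,73),.139,(-164,36)),("fence top right far","top",T(488,147),.139,(-6,36)),
("fence foot L","top",T(116,118),.125,(-164,24)),("fence foot R","top",T(485,182),.125,(-6,24)),
("s nearleft","scene",S(165,447),.125,(-165,-100)),("s nearright","scene",S(385,328),.125,(0,-100)),
("s fenceLfoot","scene",S(62,303),.125,(-165,24))]
A=[];B=[]
for n,c,uv,z,st in pts:
    P=onz(c,uv,z); print(n,(P*1000).round(1)); 
    A.append(np.array(st)/1000);B.append(P[:2])
A=np.array(A);B=np.array(B)
def fit(A,B):
    a=A-A.mean(0);b=B-B.mean(0);th=np.arctan2((a[:,0]*b[:,1]-a[:,1]*b[:,0]).sum(),(a*b).sum())
    R=np.array([[np.cos(th),-np.sin(th)],[np.sin(th),np.cos(th)]]);t=B.mean(0)-R@A.mean(0);return th,R,t
for idx in (range(9),range(6),range(6,9)):
    i=list(idx);th,R,t=fit(A[i],B[i]);print(th,np.degrees(th),t.round(4));print(((A@R.T+t-B)@R*1000).round(1).tolist())
i=list(range(9));th,R,t=fit(A,B)
# predictions of cheeks for check
for st,z in (((-2,26),.174),((28,26),.174),((-2,-24),.174),((28,-24),.174),((52,0),.034),((0,0),.125)):
    p=R@(np.array(st)/1000)+t
    for n,o,k in(("top",(175,155),7.5),("scene",(180,160),5)):
        q=proj(n,np.array([*p,z])); print(st,n,((q-o)*k).round())
np.save('stand.npy',np.array([th,*t]))
hsv=cv2.cvtColor(cv2.imread('pics/top0.png'),cv2.COLOR_BGR2HSV)
m=(hsv[...,2]>150)&(hsv[...,1]<60);m[:175]=0;m[205:]=0;m[:,:195]=0;m[:,225:]=0
for c in comps(m):
  r=rect("top",c,.145);q=R.T@(np.array(r[0])/1000-t);print("block",r,"stand",q)
m=(hsv[...,0]>60)&(hsv[...,0]<90)&(hsv[...,1]>110)&(hsv[...,2]>50);m[:150]=0;m[:,:260]=0;m[:,350:]=0
c=max(comps(m),key=len);r=rect("top",c,.028);print("tray",r,"stand",R.T@(np.array(r[0])/1000-t))
sc=cv2.cvtColor(cv2.imread('pics/scene0.png'),cv2.COLOR_BGR2HSV)
m=(sc[...,0]>60)&(sc[...,0]<90)&(sc[...,1]>110)&(sc[...,2]>50);m[:165]=0;m[:,:250]=0;m[:,330:]=0;m[230:]=0
c=max(comps(m),key=len);r=rect("scene",c,.028);print("tray sc",r)
m=(sc[...,2]>165)&(sc[...,1]<60);m[:208]=0;m[230:]=0;m[:,:208]=0;m[:,233:]=0
for c in comps(m):print("blk sc",rect("scene",c,.145))
E
```

```text
sides consistency
dk nearleft [460.3 243.6 125. ]
dk nearright [422.4  82.1 125. ]
fence far left top [593.7 219.8 139. ]
fence top right far [564.4  62.5 139. ]
fence foot L [576.6 222.8 125. ]
fence foot R [551.4  64.  125. ]
s nearleft [457.8 245.3 125. ]
s nearright [423.7  91.7 125. ]
s fenceLfoot [582.4 220.1 125. ]
-1.7711965416608697 -101.48208652533512 [0.5241 0.0647]
[[-2.4, -1.9], [-3.2, 3.2], [1.8, -1.3], [-0.2, -3.8], [1.4, 4.1], [-1.3, -2.9], [-1.2, 1.0], [6.4, 3.7], [-1.2, -2.1]]
-1.7566766016069715 -100.65015524146379 [0.5257 0.0639]
[[-0.5, -2.6], [-1.2, 4.9], [1.7, -2.0], [-0.3, -2.3], [1.5, 3.3], [-1.2, -1.3], [0.7, 0.2], [8.4, 5.3], [-1.1, -2.9]]
-1.7993159467786444 -103.09320976100217 [0.5202 0.0653]
[[-4.9, -1.3], [-5.7, -0.9], [3.1, -0.6], [1.3, -7.6], [2.2, 4.8], [-0.2, -6.7], [-3.8, 1.6], [3.9, -0.1], [-0.1, -1.5]]
(-2, 26) top [487. 167.]
(-2, 26) scene [276. 143.]
(28, 26) top [558. 183.]
(28, 26) scene [316. 123.]
(-2, -24) top [461. 284.]
(-2, -24) scene [319. 193.]
(28, -24) top [531. 300.]
(28, -24) scene [359. 172.]
(52, 0) top [601. 296.]
(52, 0) scene [369. 262.]
(0, 0) top [482. 245.]
(0, 0) scene [303. 215.]
block ((516.679931640625, 157.64488220214844), (49.19789123535156, 31.082550048828125), 73.39537048339844) stand [-0.08956554 -0.02581006]
tray ((471.6414794921875, -121.23556518554688), (127.71214294433594, 196.84442138671875), 75.300048828125) stand [ 0.19269909 -0.01443278]
tray sc ((471.6937255859375, -116.98875427246094), (125.1120834350586, 198.67056274414062), 75.76004791259766)
blk sc ((517.6416015625, 159.81661987304688), (50.07905578613281, 31.05304527282715), 73.08699798583984)
```

```bash
python3 - <<'E'
from h import *
th,tx,ty=np.load('stand.npy');R=np.array([[np.cos(th),-np.sin(th)],[np.sin(th),np.cos(th)]]);t=np.array([tx,ty])
for n,uv,z in(("pink",(283.3,156.5),.01),("tape",(380,186),.025),("wht",(240.7,247.6),.018),("wht2",(144.7,239),.03),("wht3",(129,248),.01),("loupe",(179,142.5),.03)):
    P=onz("top",uv,z);print(n,P.round(3),"stand",(R.T@(P[:2]-t)).round(3))
# fence line refine
a=cv2.imread('pics/top0.png');hsv=cv2.cvtColor(a,cv2.COLOR_BGR2HSV)
m=(hsv[...,2]>110)&(hsv[...,1]<60);m[:162]=0;m[182:]=0;m[:,:188]=0;m[:,240:]=0
c=np.argwhere(m)[:,::-1].astype(float);print(len(c))
P=np.array([onz("top",p,.139)[:2] for p in c]);
v=cv2.fitLine((P*1000).astype(np.float32),cv2.DIST_HUBER,0,.01,.01).ravel();print("fence line",v,np.degrees(np.arctan2(v[1],v[0])))
# deck dark near edge
d=(hsv[...,2]<75)
# tray pre-push pose -> tool slide
s=sense();O=s["orientation"];p=s["ee_pos"]
for q,z in(((.290,-.014),.2),((.290,-.014),.098)):
    w=np.array([*(R@np.array(q)+t),z]);print(w.round(3),"slide",(O.T@(w-p)).round(4))
print("yaw of tool y",np.degrees(np.arctan2(O[1,1],O[0,1])),"stand y",np.degrees(th)+90)
E
```

```text
pink [ 0.652 -0.082  0.01 ] stand [0.119 0.154]
tape [ 0.551 -0.415  0.025] stand [0.465 0.122]
wht [0.334 0.06  0.018] stand [ 0.043 -0.185]
wht2 [0.358 0.382 0.03 ] stand [-0.278 -0.226]
wht3 [0.327 0.439 0.01 ] stand [-0.327 -0.268]
loupe [0.691 0.279 0.03 ] stand [-0.243  0.121]
199
fence line [1.9899844e-01 9.7999978e-01 5.7269464e+02 1.4465634e+02] 78.5216
[ 0.453 -0.217  0.2  ] slide [ 0.3726 -0.3883  0.1024]
[ 0.453 -0.217  0.098] slide [ 0.3726 -0.3881  0.2044]
yaw of tool y -73.50771090224785 stand y -11.48208652533512
```

```bash
python3 -m pendant '[{"rotation":[0,0,-0.1],"slide":[0.037,-0.039,0.0],"jaw":0.093},{"rotation":[0,0,-0.2],"slide":[0.074,-0.078,0.0],"jaw":0.093},{"rotation":[0,0,-0.3],"slide":[0.106,-0.111,0.0],"jaw":0.093},{"rotation":[0,0,-0.42],"slide":[0.14,-0.146,0.01],"jaw":0.093},{"rotation":[0,0,-0.54],"slide":[0.174,-0.181,0.02],"jaw":0.093},{"rotation":[0,0,-0.66],"slide":[0.208,-0.216,0.03],"jaw":0.093},{"rotation":[0,0,-0.78],"slide":[0.242,-0.251,0.04],"jaw":0.093},{"rotation":[0,0,-0.9],"slide":[0.276,-0.287,0.06],"jaw":0.093},{"rotation":[0,0,-1.0],"slide":[0.31,-0.322,0.08],"jaw":0.093},{"rotation":[0,0,-1.083],"slide":[0.343,-0.357,0.1],"jaw":0.093}]'
cat > st.py <<'E'
from h import *
import sys
th,tx,ty=np.load('stand.npy');R=np.array([[np.cos(th),-np.sin(th)],[np.sin(th),np.cos(th)]]);t=np.array([tx,ty])
s=sense();O=s["orientation"];p=s["ee_pos"]
print("t",round(s["clock"],2),"world",p.round(4),"stand",(R.T@(p[:2]-t)).round(4),"toolY yaw-standY deg",round(np.degrees(np.arctan2(O[1,1],O[0,1])-th)-90,2),"F",s["contact_force"].round(1),"open",round(s["opening"],2),"tilt",O[:,2].round(4))
S=np.eye(3);S[:2,:2]=R
if len(sys.argv)>1:
    x,y,z=map(float,sys.argv[1:4]);w=np.array([*(R@np.array([x,y])+t),z]);print("slide",(O.T@(w-p)).round(4))
E
python3 st.py .29 -.014 .098
```

```text
clock: 1.1
ee_pos: [0.4293, -0.2629, 0.2063]
orientation: [[0.195, 0.981, 0.001], [0.981, -0.195, 0.0], [0.0, 0.0, -1.0]]
contact_force: [2.0, -1.1, -0.1]
opening: 1.003
t 1.1 world [ 0.4293 -0.2629  0.2063] stand [ 0.34   -0.0278] toolY yaw-standY deg 0.22 F [ 2.  -1.1 -0.1] open 1.0 tilt [ 5.e-04  0.e+00 -1.e+00]
slide [0.0499 0.0139 0.1083]
```

```bash
python3 -m pendant '[{"rotation":[0,0,0],"slide":[0.025,0.007,0.03],"jaw":0.093},{"rotation":[0,0,0],"slide":[0.048,0.014,0.06],"jaw":0.093},{"rotation":[0,0,0],"slide":[0.048,0.014,0.085],"jaw":0.093},{"rotation":[0,0,0],"slide":[0.048,0.014,0.1],"jaw":0.093},{"rotation":[0,0,0],"slide":[0.048,0.014,0.108],"jaw":0.093},{"rotation":[0,0,0],"slide":[0.048,0.014,0.108],"jaw":0.093}]'
python3 st.py .29 -.014 .098; python3 - <<'E'
from h import *
a=capture("top")[:,:,::-1];cv2.imwrite("pics/top1.png",a);cv2.imwrite('pics/top1c.png',cv2.resize(a[100:270,180:400],None,fx=3.4,fy=3.4))
E
```

```text
clock: 1.7
ee_pos: [0.4517, -0.22, 0.098]
orientation: [[0.199, 0.98, -0.002], [0.98, -0.199, 0.0], [0.0, -0.002, -1.0]]
contact_force: [-0.0, -0.3, -0.0]
opening: 1.003
t 1.7 world [ 0.4517 -0.22    0.098 ] stand [ 0.2935 -0.0143] toolY yaw-standY deg 0.03 F [-0.  -0.3 -0. ] open 1.0 tilt [-1.8e-03  5.0e-04 -1.0e+00]
slide [ 0.0035  0.0003 -0.    ]
```

View pics/top1c.png

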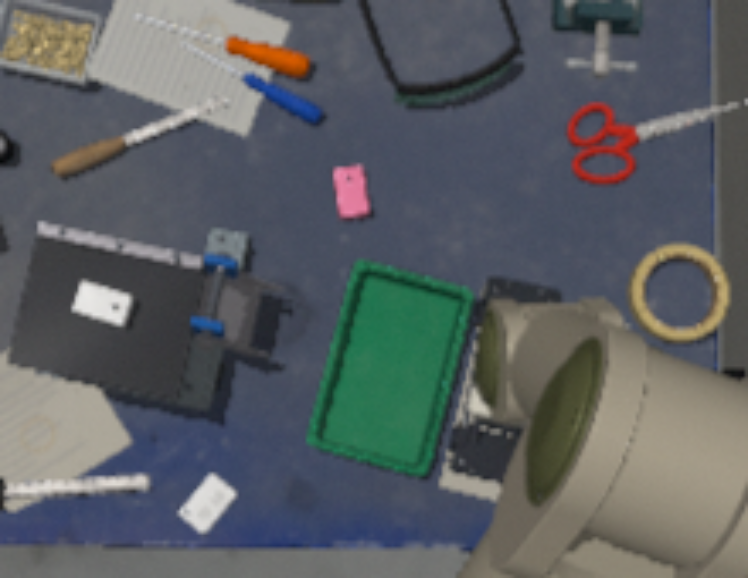

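```bash
python3 -m pendant '[{"rotation":[0,0,0],"slide":[0.01,0,0],"jaw":0.093},{"rotation":[0,0,0],"slide":[0.02,0,0],"jaw":0.093},{"rotation":[0,0,0],"slide":[0.03,0,0],"jaw":0.093},{"rotation":[0,0,0],"slide":[0.042,0,0],"jaw":0.093},{"rotation":[0,0,0],"slide":[0.054,0,0],"jaw":0.093},{"rotation":[0,0,0],"slide":[0.066,0,0],"jaw":0.093},{"rotation":[0,0,0],"slide":[0.078,0,0],"jaw":0.093},{"rotation":[0,0,0],"slide":[0.09,0,0],"jaw":0.093},{"rotation":[0,0,0],"slide":[0.1,0,0],"jaw":0.093},{"rotation":[0,0,0],"slide":[0.108,0,0],"jaw":0.093}]'
python3 st.py
python3 - <<'E'
from h import *
a=capture("top")[:,:,::-1];cv2.imwrite("pics/top2.png",a);cv2.imwrite('pics/top2c.png',cv2.resize(a[130:270,180:360],None,fx=4,fy=4))
E
```

```text
clock: 2.75
ee_pos: [0.4736, -0.1133, 0.0988]
orientation: [[0.198, 0.98, -0.0], [0.98, -0.198, 0.0], [0.0, -0.0, -1.0]]
contact_force: [0.5, -1.5, 0.9]
opening: 1.003
t 2.75 world [ 0.4736 -0.1133  0.0988] stand [ 0.1845 -0.0141] toolY yaw-standY deg 0.06 F [ 0.5 -1.5  0.9] open 1.0 tilt [-2.e-04  1.e-04 -1.e+00]
```

View pics/top2c.png

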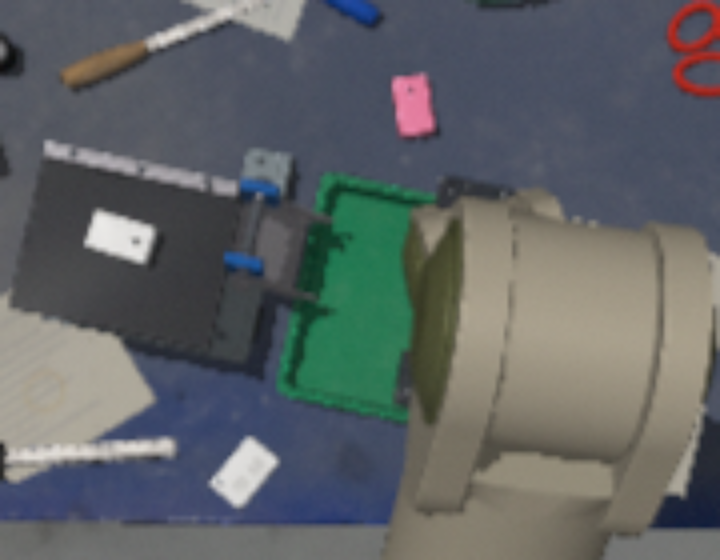

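The tray's far wall has followed the fingers and the tray is now partly under the chute. It is still about 24 mm short of the bumpers.

```bash
python3 -m pendant '[{"rotation":[0,0,0],"slide":[0.005,0,0],"jaw":0.093},{"rotation":[0,0,0],"slide":[0.01,0,0],"jaw":0.093},{"rotation":[0,0,0],"slide":[0.014,0,0],"jaw":0.093},{"rotation":[0,0,0],"slide":[0.017,0,0],"jaw":0.093},{"rotation":[0,0,0],"slide":[0.019,0,0],"jaw":0.093},{"rotation":[0,0,0],"slide":[0.021,0,0],"jaw":0.093},{"rotation":[0,0,0],"slide":[0.023,0,0],"jaw":0.093}]'
python3 st.py
```

```text
clock: 3.5
ee_pos: [0.4781, -0.0918, 0.0989]
orientation: [[0.199, 0.98, -0.0], [0.98, -0.199, -0.0], [-0.0, -0.0, -1.0]]
contact_force: [-0.8, -1.3, -0.3]
opening: 0.996
t 3.5 world [ 0.4781 -0.0918  0.0989] stand [ 0.1625 -0.014 ] toolY yaw-standY deg 0.01 F [-0.8 -1.3 -0.3] open 1.0 tilt [-0. -0. -1.]
```

```bash
python3 -m pendant '[{"rotation":[0,0,0],"slide":[0.002,0,0],"jaw":0.093},{"rotation":[0,0,0],"slide":[0.004,0,0],"jaw":0.093},{"rotation":[0,0,0],"slide":[0.004,0,0],"jaw":0.093}]'
python3 st.py
```

```text
clock: 3.8
ee_pos: [0.479, -0.0875, 0.0988]
orientation: [[0.198, 0.98, 0.0], [0.98, -0.198, 0.0], [0.0, 0.0, -1.0]]
contact_force: [-0.7, -0.3, 0.1]
opening: 0.999
t 3.8 world [ 0.479  -0.0875  0.0988] stand [ 0.1582 -0.014 ] toolY yaw-standY deg 0.05 F [-0.7 -0.3  0.1] open 1.0 tilt [ 0.e+00  2.e-04 -1.e+00]
```

```bash
python3 -m pendant '[{"rotation":[0,0,0],"slide":[0.002,0,0],"jaw":0.093},{"rotation":[0,0,0],"slide":[0.004,0,0],"jaw":0.093},{"rotation":[0,0,0],"slide":[0.004,0,0],"jaw":0.093}]'
python3 st.py
python3 - <<'E'
from h import *
for n in("top","scene"):
    a=capture(n)[:,:,::-1];cv2.imwrite(f"pics/{n}3.png",a)
    a=a[130:270,180:360] if n=="top" else a[160:280,200:360]
    cv2.imwrite(f'pics/{n}3c.png',cv2.resize(a,None,fx=4,fy=4))
E
```

```text
clock: 4.1
ee_pos: [0.4797, -0.0841, 0.0989]
orientation: [[0.199, 0.98, -0.0], [0.98, -0.199, -0.0], [-0.0, 0.0, -1.0]]
contact_force: [0.2, -1.5, -0.6]
opening: 0.995
t 4.1 world [ 0.4797 -0.0841  0.0989] stand [ 0.1547 -0.0139] toolY yaw-standY deg 0.02 F [ 0.2 -1.5 -0.6] open 1.0 tilt [-0.e+00 -4.e-04 -1.e+00]
```

View pics/top3c.png

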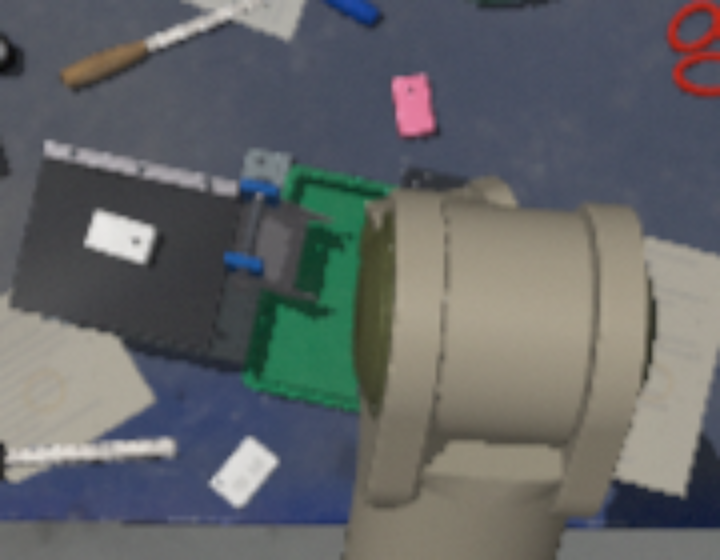

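View pics/scene3c.png

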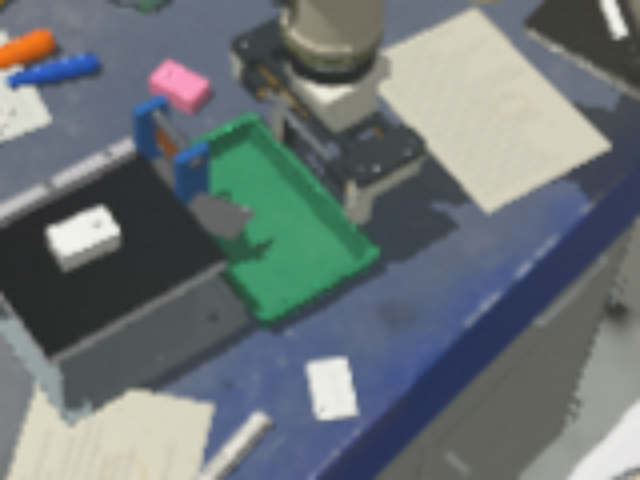

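```bash
python3 -m pendant '[{"rotation":[0,0,0],"slide":[0.001,0,0],"jaw":0.093},{"rotation":[0,0,0],"slide":[0.002,0,0],"jaw":0.093}]'
python3 -m pendant '[{"rotation":[0,0,0],"slide":[0.001,0,0],"jaw":0.093},{"rotation":[0,0,0],"slide":[0.002,0,0],"jaw":0.093}]'
python3 st.py
python3 - <<'E'
from h import *
th,tx,ty=np.load('stand.npy');R=np.array([[np.cos(th),-np.sin(th)],[np.sin(th),np.cos(th)]]);t=np.array([tx,ty])
# far wall from scene: tray corners near (lower) in scene crop: bottom (262,322) rim; right (380,255)
a=capture("scene")[:,:,::-1];cv2.imwrite("pics/scene4.png",a)
hsv=cv2.cvtColor(a,cv2.COLOR_BGR2HSV);m=(hsv[...,0]>60)&(hsv[...,0]<90)&(hsv[...,1]>110)&(hsv[...,2]>50);m[:165]=0;m[:,:235]=0;m[:,310:]=0;m[250:]=0
c=max(comps(m),key=len)
P=np.array([onz("scene",p,.03)[:2] for p in c]);q=(P-t)@R
print("stand extents",q.min(0),q.max(0))
for lo in np.arange(-.11,.09,.02):
    k=q[(q[:,1]>lo)&(q[:,1]<lo+.02)]
    if len(k):print(round(lo,3),k[:,0].min().round(4),k[:,0].max().round(4))
E
```

```text
clock: 4.4
ee_pos: [0.4797, -0.0836, 0.0989]
orientation: [[0.2, 0.98, -0.001], [0.98, -0.2, -0.002], [-0.002, -0.0, -1.0]]
contact_force: [-0.8, -11.5, 0.2]
opening: 1.0
clock: 4.6
ee_pos: [0.4797, -0.0832, 0.0989]
orientation: [[0.202, 0.979, -0.002], [0.979, -0.202, -0.004], [-0.004, -0.001, -1.0]]
contact_force: [-0.9, -18.2, 1.2]
opening: 1.003
t 4.6 world [ 0.4797 -0.0832  0.0989] stand [ 0.1538 -0.0141] toolY yaw-standY deg -0.15 F [ -0.9 -18.2   1.2] open 1.0 tilt [-0.0017 -0.0036 -1.    ]
stand extents [ 0.01972243 -0.11791672] [0.14765539 0.07887046]
-0.11 0.0197 0.1477
-0.09 0.021 0.144
-0.07 0.0232 0.145
-0.05 0.033 0.1447
-0.03 0.0391 0.1463
-0.01 0.0717 0.1457
0.01 0.0621 0.1446
0.03 0.067 0.1438
0.05 0.0852 0.1448
0.07 0.0806 0.1418
```

```bash
python3 -m pendant '[{"rotation":[0,0,0],"slide":[-0.015,0,0],"jaw":0.093},{"rotation":[0,0,0],"slide":[-0.035,0,0],"jaw":0.093},{"rotation":[0,0,0],"slide":[-0.04,0,-0.03],"jaw":0.093},{"rotation":[0,0,0],"slide":[-0.04,0,-0.075],"jaw":0},{"rotation":[0,0,0],"slide":[-0.04,0,-0.12],"jaw":0},{"rotation":[0,0,0],"slide":[-0.04,0,-0.165],"jaw":0},{"rotation":[0,0,0],"slide":[-0.04,0,-0.2],"jaw":0},{"rotation":[0,0,0],"slide":[-0.04,0,-0.2],"jaw":0}]' 8
python3 st.py -.09 -.07 .30
python3 - <<'E'
from h import *
print(sense()["joint_pos"].round(2))
for n in("top",):
    a=capture(n)[:,:,::-1];cv2.imwrite(f"pics/{n}5.png",a)
    cv2.imwrite(f'pics/{n}5c.png',cv2.resize(a[130:270,180:360],None,fx=4,fy=4))
E
```

```text
clock: 5.45
ee_pos: [0.474, -0.1191, 0.3032]
orientation: [[0.199, 0.98, 0.008], [0.98, -0.199, -0.001], [0.0, 0.008, -1.0]]
contact_force: [1.6, 0.2, -0.5]
opening: 0.623
t 5.45 world [ 0.474  -0.1191  0.3032] stand [ 0.1901 -0.0125] toolY yaw-standY deg 0.02 F [ 1.6  0.2 -0.5] open 0.62 tilt [ 0.0079 -0.0014 -1.    ]
slide [ 0.2801 -0.0574  0.0028]
[ 0.36  0.33 -0.3   2.12  0.15  0.7  -0.24]
```

View pics/top5c.png

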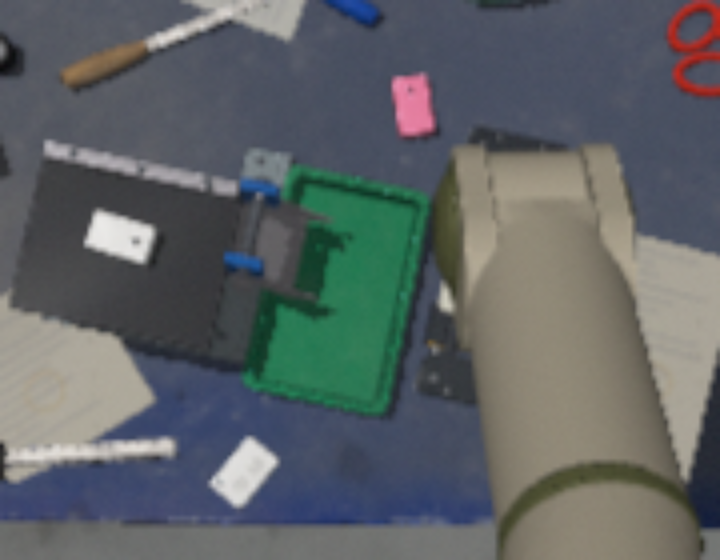

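```bash
python3 -m pendant '[{"rotation":[0,0,-0.14],"slide":[0.028,-0.006,0],"jaw":0},{"rotation":[0,0,-0.28],"slide":[0.056,-0.011,0],"jaw":0},{"rotation":[0,0,-0.42],"slide":[0.084,-0.017,0],"jaw":0},{"rotation":[0,0,-0.56],"slide":[0.112,-0.023,0],"jaw":0},{"rotation":[0,0,-0.7],"slide":[0.14,-0.029,0],"jaw":0},{"rotation":[0,0,-0.84],"slide":[0.168,-0.034,0],"jaw":0},{"rotation":[0,0,-0.98],"slide":[0.196,-0.04,0],"jaw":0},{"rotation":[0,0,-1.12],"slide":[0.224,-0.046,0],"jaw":0},{"rotation":[0,0,-1.26],"slide":[0.252,-0.052,0],"jaw":0},{"rotation":[0,0,-1.4],"slide":[0.28,-0.057,0],"jaw":0}]' 8
python3 -m pendant '[{"rotation":[0,0,-0.1],"slide":[0,0,0],"jaw":0},{"rotation":[0,0,-0.171],"slide":[0,0,0],"jaw":0},{"rotation":[0,0,-0.171],"slide":[0,0,0],"jaw":0}]'
python3 st.py -.09 -.07 .214
python3 - <<'E'
from h import *
th,tx,ty=np.load('stand.npy');R=np.array([[np.cos(th),-np.sin(th)],[np.sin(th),np.cos(th)]]);t=np.array([tx,ty])
print(sense()["joint_pos"].round(2))
for n in("top","scene"):
    a=capture(n)[:,:,::-1];cv2.imwrite(f"pics/{n}6.png",a)
    a=a[130:270,180:360] if n=="top" else a[160:280,180:330]
    cv2.imwrite(f'pics/{n}6c.png',cv2.resize(a,None,fx=4,fy=4))
hsv=cv2.cvtColor(cv2.imread('pics/top6.png'),cv2.COLOR_BGR2HSV);m=(hsv[...,0]>60)&(hsv[...,0]<90)&(hsv[...,1]>110)&(hsv[...,2]>50);m[:150]=0;m[:,:235]=0;m[:,350:]=0
c=max(comps(m),key=len);P=np.array([onz("top",p,.03)[:2] for p in c]);q=(P-t)@R;print(q.min(0),q.max(0))
E
```

```text
clock: 6.5
ee_pos: [0.4714, 0.1677, 0.2973]
orientation: [[-0.934, 0.356, -0.003], [0.356, 0.934, 0.0], [0.002, -0.001, -1.0]]
contact_force: [-0.5, 0.1, 0.2]
opening: 0.003
clock: 6.8
ee_pos: [0.4716, 0.1667, 0.2972]
orientation: [[-0.981, 0.196, -0.003], [0.196, 0.981, 0.0], [0.003, -0.0, -1.0]]
contact_force: [-0.7, 0.4, -0.2]
opening: 0.001
t 6.8 world [0.4716 0.1667 0.2972] stand [-0.0894 -0.0718] toolY yaw-standY deg 90.16 F [-0.7  0.4 -0.2] open 0.0 tilt [-3.e-03  2.e-04 -1.e+00]
slide [-0.0021  0.0006  0.0832]
[ 0.1   0.43 -0.75  2.08  0.4   0.79  0.48]
[ 0.02267647 -0.08908218] [0.15023712 0.07992762]
```

View pics/top6c.png

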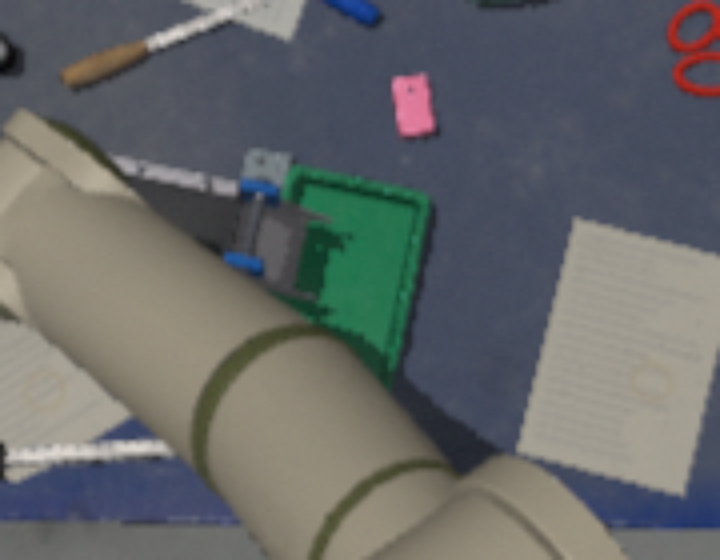

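View pics/scene6c.png

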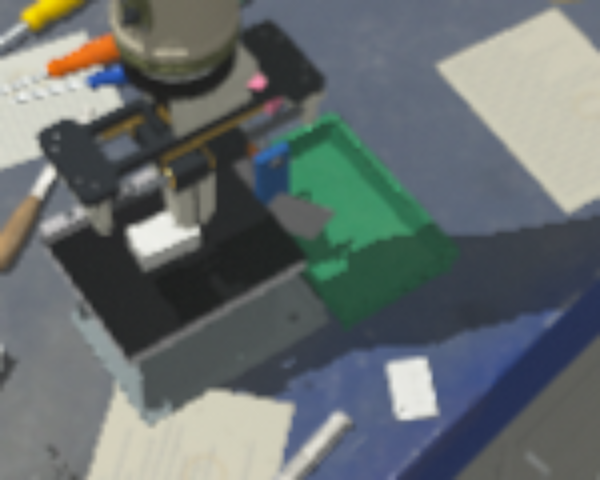

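```bash
python3 - <<'E'
from h import *
s=sense();O=s["orientation"];p=s["ee_pos"]
for y in(-.094,-.08,-.07,-.06,-.017,0,.017,.06,.07,.08,.094):
    print(y,[((proj("scene",p+O@np.array([0,y,z]))-(180,160))*4).round().tolist() for z in(-.04,-.02,0,.02,.04,.084)])
a=cv2.imread('pics/scene6.png');cv2.imwrite('pics/scene6d.png',cv2.resize(a[155:235,180:270],None,fx=7,fy=7,interpolation=cv2.INTER_CUBIC))
E
```

```text
-0.094 [[297.0, 47.0], [297.0, 66.0], [297.0, 85.0], [297.0, 103.0], [297.0, 121.0], [297.0, 159.0]]
-0.08 [[281.0, 56.0], [281.0, 75.0], [281.0, 94.0], [281.0, 112.0], [281.0, 130.0], [282.0, 167.0]]
-0.07 [[269.0, 62.0], [269.0, 81.0], [269.0, 100.0], [270.0, 118.0], [270.0, 135.0], [271.0, 173.0]]
-0.06 [[256.0, 68.0], [257.0, 87.0], [257.0, 106.0], [258.0, 124.0], [258.0, 142.0], [259.0, 179.0]]
-0.017 [[203.0, 94.0], [204.0, 114.0], [205.0, 132.0], [207.0, 150.0], [208.0, 168.0], [210.0, 205.0]]
0 [[181.0, 105.0], [183.0, 124.0], [185.0, 143.0], [186.0, 161.0], [188.0, 178.0], [191.0, 215.0]]
0.017 [[160.0, 116.0], [162.0, 135.0], [163.0, 154.0], [165.0, 172.0], [167.0, 189.0], [171.0, 226.0]]
0.06 [[104.0, 144.0], [106.0, 163.0], [109.0, 181.0], [111.0, 199.0], [114.0, 217.0], [119.0, 253.0]]
0.07 [[90.0, 151.0], [93.0, 170.0], [96.0, 188.0], [99.0, 206.0], [101.0, 223.0], [107.0, 260.0]]
0.08 [[77.0, 158.0], [80.0, 176.0], [83.0, 195.0], [86.0, 213.0], [89.0, 230.0], [95.0, 266.0]]
0.094 [[58.0, 167.0], [61.0, 186.0], [65.0, 204.0], [68.0, 222.0], [71.0, 239.0], [78.0, 275.0]]
```

View pics/scene6d.png

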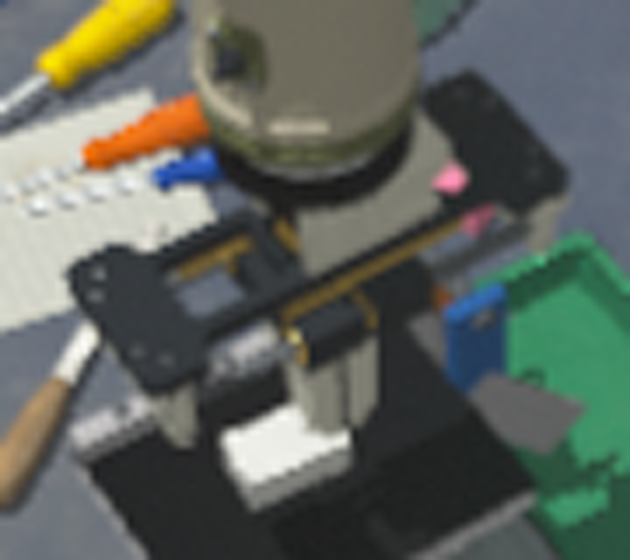

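```bash
python3 -m pendant '[{"rotation":[0,0,0],"slide":[0,0.001,0.03],"jaw":0},{"rotation":[0,0,0],"slide":[0,0.001,0.055],"jaw":0},{"rotation":[0,0,0],"slide":[0,0.001,0.072],"jaw":0},{"rotation":[0,0,0],"slide":[0,0.001,0.083],"jaw":0},{"rotation":[0,0,0],"slide":[0,0.001,0.083],"jaw":0}]'
python3 st.py
python3 - <<'E'
from h import *
a=capture("scene")[:,:,::-1];cv2.imwrite("pics/scene7.png",a)
cv2.imwrite('pics/scene7d.png',cv2.resize(a[155:255,180:290],None,fx=6,fy=6,interpolation=cv2.INTER_CUBIC))
E
```

```text
clock: 7.4
ee_pos: [0.4719, 0.1673, 0.2146]
orientation: [[-0.98, 0.199, -0.002], [0.199, 0.98, -0.001], [0.002, -0.001, -1.0]]
contact_force: [0.1, -0.6, 0.0]
opening: 0.008
t 7.4 world [0.4719 0.1673 0.2146] stand [-0.0901 -0.0716] toolY yaw-standY deg 89.99 F [ 0.1 -0.6  0. ] open 0.01 tilt [-2.3e-03 -7.0e-04 -1.0e+00]
```

View pics/scene7d.png

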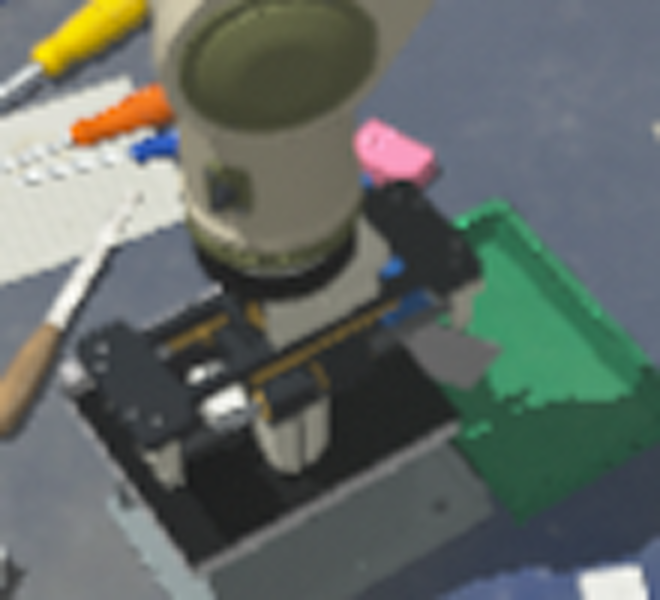

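The closed fingers are beside the block on its open side, with the block visible just behind the gripper body. I'll push it to the fence.

```bash
python3 -m pendant '[{"rotation":[0,0,0],"slide":[-0.008,0,0],"jaw":0},{"rotation":[0,0,0],"slide":[-0.014,0,0],"jaw":0},{"rotation":[0,0,0],"slide":[-0.02,0,0],"jaw":0},{"rotation":[0,0,0],"slide":[-0.026,0,0],"jaw":0},{"rotation":[0,0,0],"slide":[-0.032,0,0],"jaw":0},{"rotation":[0,0,0],"slide":[-0.038,0,0],"jaw":0},{"rotation":[0,0,0],"slide":[-0.043,0,0],"jaw":0},{"rotation":[0,0,0],"slide":[-0.047,0,0],"jaw":0},{"rotation":[0,0,0],"slide":[-0.05,0,0],"jaw":0},{"rotation":[0,0,0],"slide":[-0.053,0,0],"jaw":0}]'
python3 st.py
python3 -m pendant '[{"rotation":[0,0,0],"slide":[-0.002,0,0],"jaw":0},{"rotation":[0,0,0],"slide":[-0.003,0,0],"jaw":0}]'
python3 st.py
```

```text
clock: 8.45
ee_pos: [0.5246, 0.157, 0.2158]
orientation: [[-0.98, 0.198, -0.0], [0.198, 0.98, 0.0], [0.0, -0.0, -1.0]]
contact_force: [-0.9, 0.2, 1.0]
opening: 0.004
t 8.45 world [0.5246 0.157  0.2158] stand [-0.0905 -0.0179] toolY yaw-standY deg 90.04 F [-0.9  0.2  1. ] open 0.0 tilt [-2.e-04  0.e+00 -1.e+00]
clock: 8.65
ee_pos: [0.5275, 0.1563, 0.2158]
orientation: [[-0.98, 0.199, -0.0], [0.199, 0.98, -0.0], [0.0, -0.0, -1.0]]
contact_force: [-0.3, 0.1, -0.2]
opening: 0.007
t 8.65 world [0.5275 0.1563 0.2158] stand [-0.0904 -0.015 ] toolY yaw-standY deg 90.03 F [-0.3  0.1 -0.2] open 0.01 tilt [-1.e-04 -0.e+00 -1.e+00]
```

```bash
python3 -m pendant '[{"rotation":[0,0,0],"slide":[-0.001,0,0],"jaw":0},{"rotation":[0,0,0],"slide":[-0.002,0,0],"jaw":0}]'
python3 st.py
python3 -m pendant '[{"rotation":[0,0,0],"slide":[-0.001,0,0],"jaw":0},{"rotation":[0,0,0],"slide":[-0.002,0,0],"jaw":0}]'
python3 st.py
python3 - <<'E'
from h import *
a=capture("scene")[:,:,::-1];cv2.imwrite("pics/scene8.png",a)
cv2.imwrite('pics/scene8d.png',cv2.resize(a[155:255,180:290],None,fx=6,fy=6,interpolation=cv2.INTER_CUBIC))
E
```

```text
clock: 8.85
ee_pos: [0.5293, 0.156, 0.2158]
orientation: [[-0.98, 0.198, -0.0], [0.198, 0.98, -0.0], [0.0, -0.0, -1.0]]
contact_force: [-0.3, -0.6, -0.6]
opening: 0.008
t 8.85 world [0.5293 0.156  0.2158] stand [-0.0905 -0.0131] toolY yaw-standY deg 90.04 F [-0.3 -0.6 -0.6] open 0.01 tilt [-1.e-04 -0.e+00 -1.e+00]
clock: 9.05
ee_pos: [0.5303, 0.1558, 0.2158]
orientation: [[-0.98, 0.198, -0.002], [0.198, 0.98, -0.0], [0.002, -0.001, -1.0]]
contact_force: [-7.9, 1.0, 5.8]
opening: 0.003
t 9.05 world [0.5303 0.1558 0.2158] stand [-0.0905 -0.0121] toolY yaw-standY deg 90.06 F [-7.9  1.   5.8] open 0.0 tilt [-1.8e-03 -4.0e-04 -1.0e+00]
```

View pics/scene8d.png

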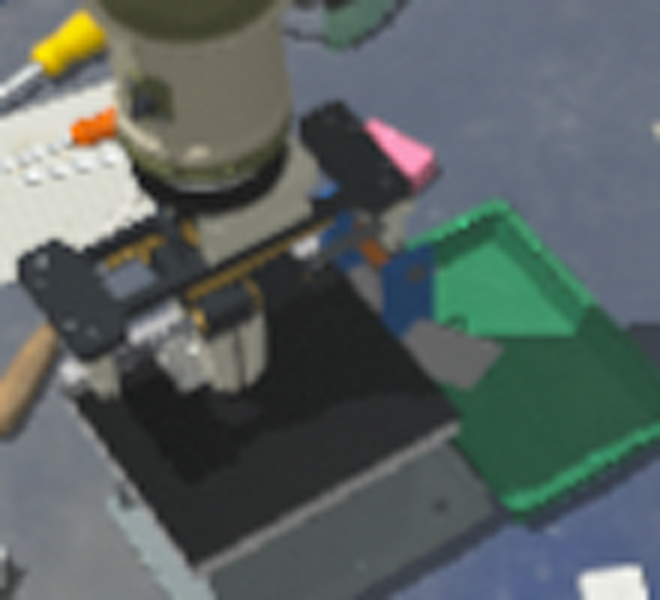

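```bash
python3 -m pendant '[{"rotation":[0,0,0],"slide":[0.01,0,0],"jaw":0},{"rotation":[0,0,0],"slide":[0.025,0,0],"jaw":0},{"rotation":[0,0,0],"slide":[0.025,0,-0.03],"jaw":0},{"rotation":[0,0,0],"slide":[0.025,0,-0.06],"jaw":0},{"rotation":[0,0,0],"slide":[0.025,0,-0.085],"jaw":0},{"rotation":[0,0,0],"slide":[0.025,0,-0.085],"jaw":0}]'
python3 st.py -.15 .003 .3
```

```text
clock: 9.7
ee_pos: [0.5068, 0.1616, 0.3038]
orientation: [[-0.98, 0.198, 0.005], [0.198, 0.98, 0.001], [-0.005, 0.002, -1.0]]
contact_force: [1.0, 1.3, -1.1]
opening: 0.0
t 9.7 world [0.5068 0.1616 0.3038] stand [-0.0915 -0.0363] toolY yaw-standY deg 90.06 F [ 1.   1.3 -1.1] open 0.0 tilt [ 0.005   0.0011 -1.    ]
slide [-0.0393  0.0585  0.0041]
```

```bash
python3 -m pendant '[{"rotation":[0,0,0.14],"slide":[-0.004,0.006,0],"jaw":0},{"rotation":[0,0,0.28],"slide":[-0.008,0.012,0],"jaw":0},{"rotation":[0,0,0.42],"slide":[-0.012,0.018,0],"jaw":0},{"rotation":[0,0,0.56],"slide":[-0.016,0.024,0],"jaw":0},{"rotation":[0,0,0.7],"slide":[-0.02,0.03,0],"jaw":0},{"rotation":[0,0,0.84],"slide":[-0.024,0.036,0],"jaw":0},{"rotation":[0,0,0.98],"slide":[-0.028,0.042,0],"jaw":0},{"rotation":[0,0,1.12],"slide":[-0.032,0.048,0],"jaw":0},{"rotation":[0,0,1.26],"slide":[-0.036,0.054,0],"jaw":0},{"rotation":[0,0,1.4],"slide":[-0.039,0.0585,0],"jaw":0}]'
python3 -m pendant '[{"rotation":[0,0,0.1],"slide":[0,0,0],"jaw":0},{"rotation":[0,0,0.171],"slide":[0,0,0],"jaw":0},{"rotation":[0,0,0.171],"slide":[0,0,0],"jaw":0}]'
python3 st.py -.15 .003 .215
python3 - <<'E'
from h import *
for n in("scene","top"):
    a=capture(n)[:,:,::-1];cv2.imwrite(f"pics/{n}9.png",a)
    cv2.imwrite(f'pics/{n}9d.png',cv2.resize(a[155:255,180:290],None,fx=6,fy=6,interpolation=cv2.INTER_CUBIC))
E
```

```text
clock: 10.7
ee_pos: [0.5559, 0.2105, 0.3]
orientation: [[0.034, 0.999, -0.001], [0.999, -0.034, -0.001], [-0.001, -0.0, -1.0]]
contact_force: [0.2, 0.7, -0.7]
opening: 0.003
clock: 11.0
ee_pos: [0.5557, 0.2103, 0.3001]
orientation: [[0.199, 0.98, -0.001], [0.98, -0.199, -0.001], [-0.001, -0.0, -1.0]]
contact_force: [0.3, -0.5, -0.4]
opening: 0.007
t 11.0 world [0.5557 0.2103 0.3001] stand [-0.149   0.0019] toolY yaw-standY deg -0.0 F [ 0.3 -0.5 -0.4] open 0.01 tilt [-6.e-04 -1.e-03 -1.e+00]
slide [0.0011 0.0011 0.0851]
```

View pics/scene9d.png

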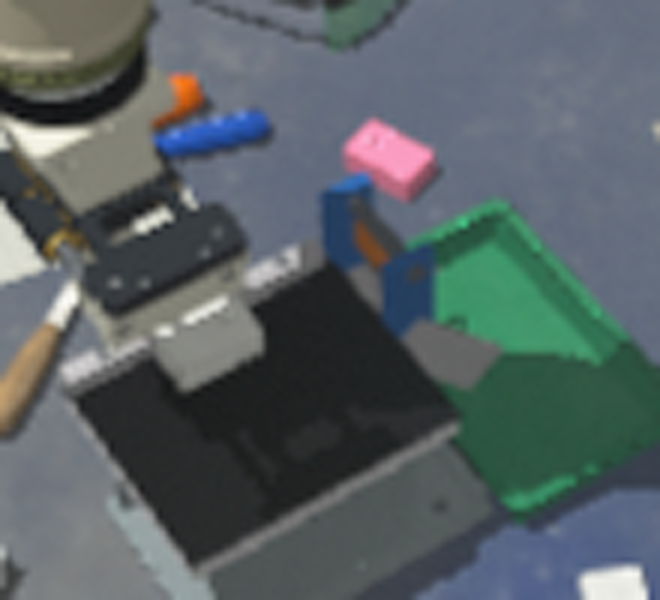

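View pics/top9d.png

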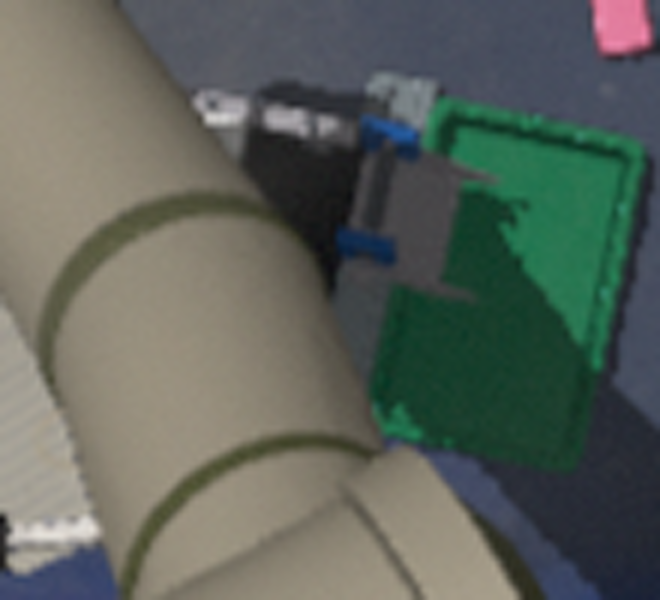

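```bash
python3 - <<'E'
from h import *
th,tx,ty=np.load('stand.npy');R=np.array([[np.cos(th),-np.sin(th)],[np.sin(th),np.cos(th)]]);t=np.array([tx,ty])
for u,v,z in((185,390,.125),(266,350,.125),(157,345,.145),(177,362,.145),(262,322,.145)):
    P=onz("scene",(180+u/6,155+v/6),z);print(((P[:2]-t)@R).round(4))
E
```

```text
[-0.1147 -0.0044]
[-0.0658 -0.006 ]
[-0.1181  0.0155]
[-1.15e-01  1.00e-04]
[-0.0648 -0.0025]
```

```bash
python3 -m pendant '[{"rotation":[0,0,0],"slide":[0.001,0.002,0.03],"jaw":0},{"rotation":[0,0,0],"slide":[0.001,0.002,0.055],"jaw":0},{"rotation":[0,0,0],"slide":[0.001,0.002,0.074],"jaw":0},{"rotation":[0,0,0],"slide":[0.001,0.002,0.084],"jaw":0},{"rotation":[0,0,0],"slide":[0.001,0.002,0.084],"jaw":0}]'
python3 st.py
python3 -m pendant '[{"rotation":[0,0,0],"slide":[-0.008,0,0],"jaw":0},{"rotation":[0,0,0],"slide":[-0.016,0,0],"jaw":0},{"rotation":[0,0,0],"slide":[-0.024,0,0],"jaw":0},{"rotation":[0,0,0],"slide":[-0.031,0,0],"jaw":0},{"rotation":[0,0,0],"slide":[-0.038,0,0],"jaw":0},{"rotation":[0,0,0],"slide":[-0.045,0,0],"jaw":0},{"rotation":[0,0,0],"slide":[-0.052,0,0],"jaw":0},{"rotation":[0,0,0],"slide":[-0.058,0,0],"jaw":0},{"rotation":[0,0,0],"slide":[-0.064,0,0],"jaw":0},{"rotation":[0,0,0],"slide":[-0.07,0,0],"jaw":0}]'
python3 st.py
python3 - <<'E'
from h import *
for n in("scene","top"):
    a=capture(n)[:,:,::-1];cv2.imwrite(f"pics/{n}10.png",a)
    cv2.imwrite(f'pics/{n}10d.png',cv2.resize(a[155:255,180:290],None,fx=6,fy=6,interpolation=cv2.INTER_CUBIC))
E
```

```text
clock: 11.6
ee_pos: [0.5582, 0.2104, 0.2156]
orientation: [[0.198, 0.98, -0.002], [0.98, -0.198, -0.001], [-0.001, -0.002, -1.0]]
contact_force: [0.3, -0.1, 0.8]
opening: 0.005
t 11.6 world [0.5582 0.2104 0.2156] stand [-0.1496  0.0043] toolY yaw-standY deg 0.08 F [ 0.3 -0.1  0.8] open 0.01 tilt [-2.2e-03 -9.0e-04 -1.0e+00]
clock: 12.6
ee_pos: [0.5448, 0.1417, 0.2168]
orientation: [[0.199, 0.98, -0.0], [0.98, -0.199, 0.0], [0.0, -0.0, -1.0]]
contact_force: [-0.3, 0.5, -0.5]
opening: 0.005
t 12.6 world [0.5448 0.1417 0.2168] stand [-0.0795  0.0049] toolY yaw-standY deg 0.03 F [-0.3  0.5 -0.5] open 0.0 tilt [-1.e-04  0.e+00 -1.e+00]
```

View pics/scene10d.png

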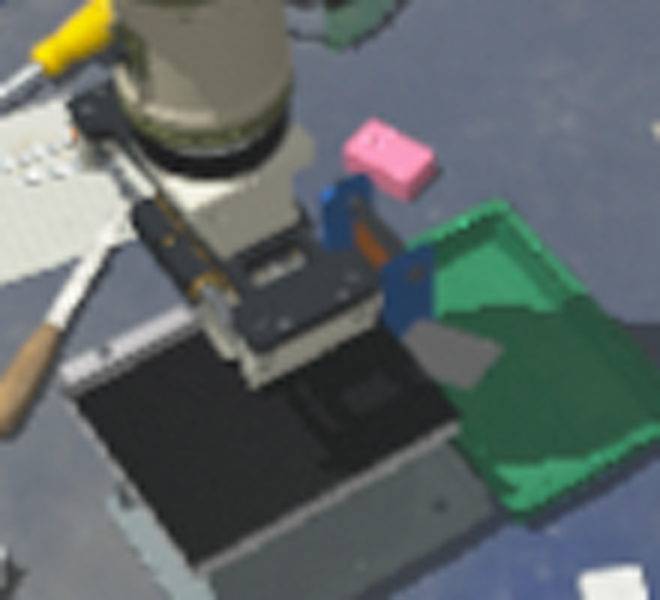

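View pics/top10d.png

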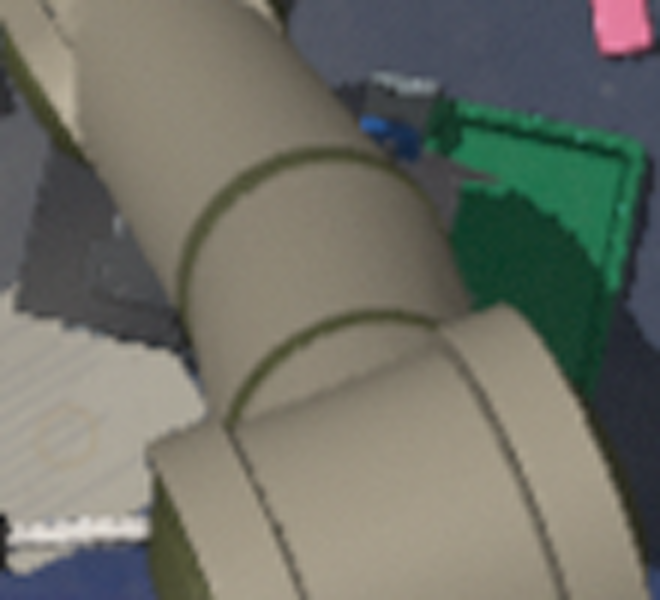

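```bash
python3 -m pendant '[{"rotation":[0,0,0],"slide":[-0.005,-0.001,0],"jaw":0},{"rotation":[0,0,0],"slide":[-0.01,-0.001,0],"jaw":0},{"rotation":[0,0,0],"slide":[-0.015,-0.001,0],"jaw":0},{"rotation":[0,0,0],"slide":[-0.02,-0.001,0],"jaw":0},{"rotation":[0,0,0],"slide":[-0.025,-0.001,0],"jaw":0},{"rotation":[0,0,0],"slide":[-0.029,-0.001,0],"jaw":0},{"rotation":[0,0,0],"slide":[-0.033,-0.001,0],"jaw":0},{"rotation":[0,0,0],"slide":[-0.036,-0.001,0],"jaw":0}]'
python3 st.py
python3 - <<'E'
from h import *
for n in("scene",):
    a=capture(n)[:,:,::-1];cv2.imwrite(f"pics/{n}11.png",a)
    cv2.imwrite(f'pics/{n}11d.png',cv2.resize(a[155:255,180:290],None,fx=6,fy=6,interpolation=cv2.INTER_CUBIC))
E
```

```text
clock: 13.5
ee_pos: [0.5367, 0.1067, 0.2169]
orientation: [[0.199, 0.98, 0.0], [0.98, -0.199, 0.0], [0.0, 0.0, -1.0]]
contact_force: [0.4, 0.2, 0.1]
opening: 0.005
t 13.5 world [0.5367 0.1067 0.2169] stand [-0.0436  0.0039] toolY yaw-standY deg 0.02 F [0.4 0.2 0.1] open 0.01 tilt [ 0.  0. -1.]
```

View pics/scene11d.png

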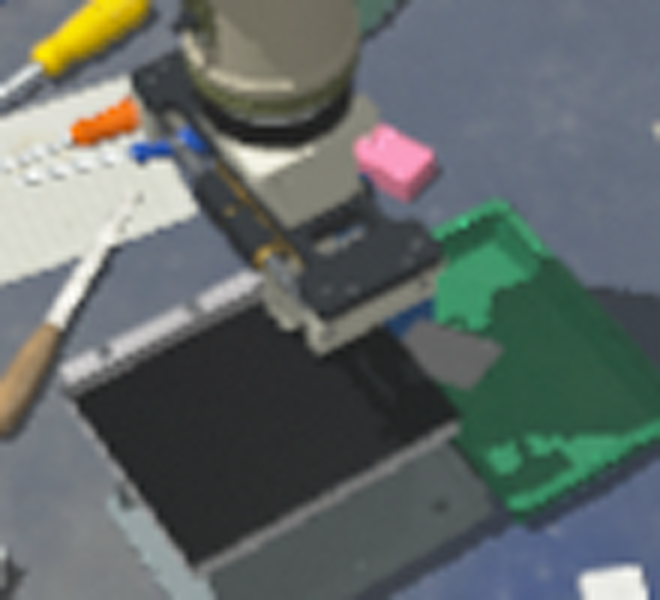

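```bash
python3 -m pendant '[{"rotation":[0,0,0],"slide":[-0.003,0,0],"jaw":0},{"rotation":[0,0,0],"slide":[-0.006,0,0],"jaw":0},{"rotation":[0,0,0],"slide":[-0.008,0,0],"jaw":0},{"rotation":[0,0,0],"slide":[-0.01,0,0],"jaw":0},{"rotation":[0,0,0],"slide":[-0.012,0,0],"jaw":0},{"rotation":[0,0,0],"slide":[-0.014,0,0],"jaw":0},{"rotation":[0,0,0],"slide":[-0.016,0,0],"jaw":0},{"rotation":[0,0,0],"slide":[-0.018,0,0],"jaw":0},{"rotation":[0,0,0],"slide":[-0.02,0,0],"jaw":0},{"rotation":[0,0,0],"slide":[-0.022,0,0],"jaw":0}]'
python3 st.py
python3 - <<'E'
from h import *
for n in("scene","top"):
    a=capture(n)[:,:,::-1];cv2.imwrite(f"pics/{n}12.png",a)
    cv2.imwrite(f'pics/{n}12d.png',cv2.resize(a[155:255,200:310],None,fx=6,fy=6,interpolation=cv2.INTER_CUBIC))
E
```

```text
clock: 14.55
ee_pos: [0.5322, 0.0852, 0.2168]
orientation: [[0.199, 0.98, -0.0], [0.98, -0.199, -0.0], [-0.0, -0.0, -1.0]]
contact_force: [0.6, -0.4, 0.4]
opening: 0.006
t 14.55 world [0.5322 0.0852 0.2168] stand [-0.0216  0.0039] toolY yaw-standY deg 0.02 F [ 0.6 -0.4  0.4] open 0.01 tilt [-3.e-04 -2.e-04 -1.e+00]
```

View pics/scene12d.png

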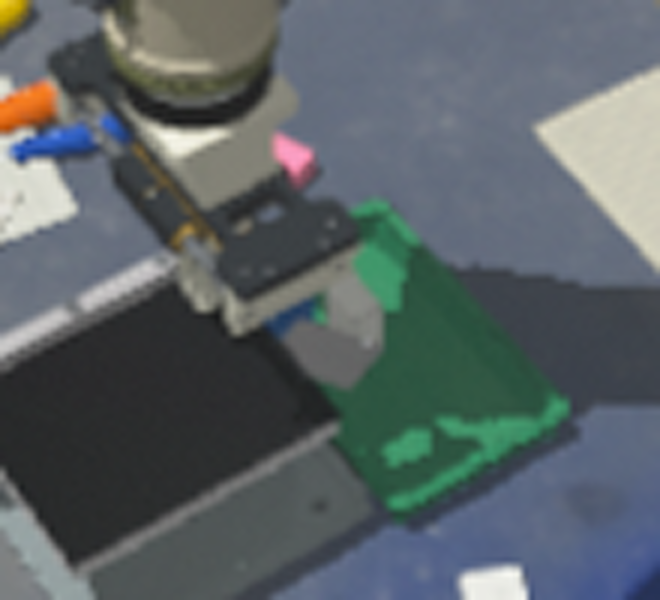

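View pics/top12d.png

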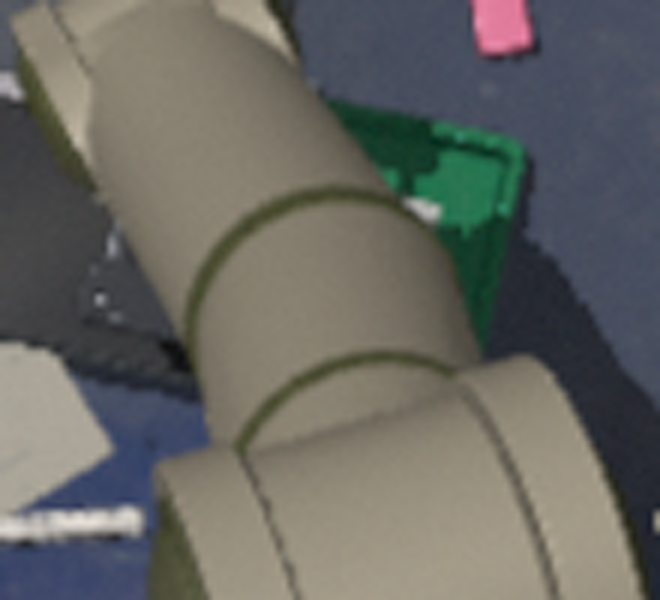

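The block has dropped and shows at the chute lip in the tray, at scene crop (360,300). I'll back off, raise the arm and look again.

```bash
python3 -m pendant '[{"rotation":[0,0,0],"slide":[0.02,0,0],"jaw":0},{"rotation":[0,0,0],"slide":[0.06,0,-0.01],"jaw":0},{"rotation":[0,0,0],"slide":[0.1,0,-0.04],"jaw":0},{"rotation":[0,0,0],"slide":[0.14,0,-0.07],"jaw":0},{"rotation":[0,0,0],"slide":[0.16,0,-0.1],"jaw":0},{"rotation":[0,0,0],"slide":[0.16,0,-0.12],"jaw":0},{"rotation":[0,0,0],"slide":[0.16,0,-0.12],"jaw":0}]'
python3 st.py
python3 - <<'E'
from h import *
for n in("scene","top"):
    a=capture(n)[:,:,::-1];cv2.imwrite(f"pics/{n}13.png",a)
    cv2.imwrite(f'pics/{n}13d.png',cv2.resize(a[155:255,200:310],None,fx=6,fy=6,interpolation=cv2.INTER_CUBIC))
E
```

```text
clock: 15.35
ee_pos: [0.5648, 0.2438, 0.3395]
orientation: [[0.197, 0.98, 0.004], [0.98, -0.197, 0.002], [0.003, 0.004, -1.0]]
contact_force: [0.2, 0.4, 0.4]
opening: 0.006
t 15.35 world [0.5648 0.2438 0.3395] stand [-0.1835  0.0042] toolY yaw-standY deg 0.1 F [0.2 0.4 0.4] open 0.01 tilt [ 0.0041  0.0021 -1.    ]
```

View pics/scene13d.png

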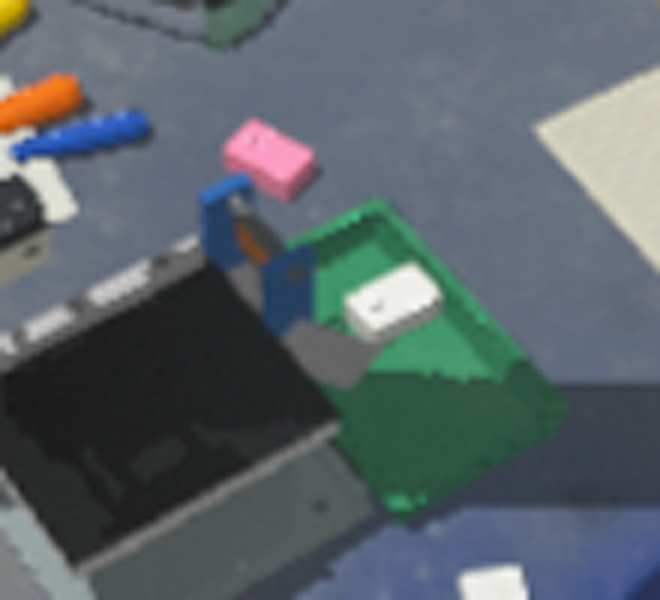

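View pics/top13d.png

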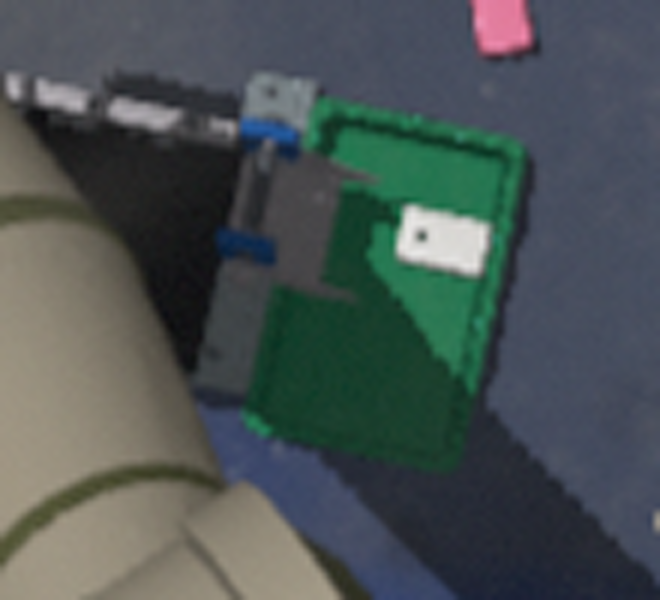

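```bash
python3 -m pendant '[{"rotation":[0,0,0],"slide":[0,0,-0.01],"jaw":0},{"rotation":[0,0,0],"slide":[0,0,-0.01],"jaw":0},{"rotation":[0,0,0],"slide":[0,0,-0.01],"jaw":0},{"rotation":[0,0,0],"slide":[0,0,-0.01],"jaw":0},{"rotation":[0,0,0],"slide":[0,0,-0.01],"jaw":0}]' | tail -2
python3 - <<'E'
from h import *
th,tx,ty=np.load('stand.npy');R=np.array([[np.cos(th),-np.sin(th)],[np.sin(th),np.cos(th)]]);t=np.array([tx,ty])
a=capture("top")[:,:,::-1];cv2.imwrite("pics/top14.png",a);hsv=cv2.cvtColor(a,cv2.COLOR_BGR2HSV)
m=(hsv[...,0]>60)&(hsv[...,0]<90)&(hsv[...,1]>110)&(hsv[...,2]>30);m[:150]=0;m[:,:235]=0;m[:,350:]=0
c=max(comps(m),key=len);P=np.array([onz("top",p,.03)[:2] for p in c]);q=(P-t)@R;print("tray extent",q.min(0),q.max(0))
k=q[(q[:,0]>.135)];
for lo in np.arange(-.1,.08,.03):
    z=k[(k[:,1]>lo)&(k[:,1]<lo+.03)]; print(round(lo,2),z[:,0].max().round(4) if len(z) else None)
m=(hsv[...,2]>180)&(hsv[...,1]<40);m[:175]=0;m[210:]=0;m[:,:255]=0;m[:,290:]=0
for c in comps(m): r=rect("top",c,.022);print("block stand",((np.array(r[0])/1000-t)@R).round(3),np.round(r[1]))
b=cv2.imread('pics/top0.png');d=cv2.absdiff(a,b);print([ (u,v,int(d[v-6:v+7,u-6:u+7].mean())) for u,v in((380,186),(240,247),(144,239),(129,248),(179,142))])
sc=capture("scene")[:,:,::-1];cv2.imwrite("pics/scene14.png",sc);s0=cv2.imread('pics/scene0.png')
cv2.imwrite('pics/flap.png',np.hstack([cv2.resize(x[175:215,225:265],None,fx=9,fy=9) for x in(s0,sc)]))
E
```

```text
contact_force: [-1.0, -0.1, -0.3]
opening: 0.003
tray extent [ 0.02219353 -0.11625296] [0.15049647 0.07992762]
-0.1 0.1478
-0.07 0.1497
-0.04 0.1505
-0.01 0.15
0.02 0.1505
0.05 0.1488
block stand [0.112 0.015] [48. 28.]
[(380, 186, 1), (240, 247, 71), (144, 239, 2), (129, 248, 2), (179, 142, 33)]
```

View pics/flap.png

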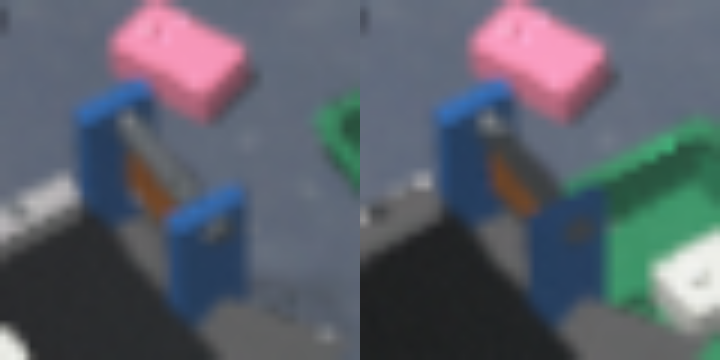

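```bash
python3 -c "
from workcell import *
finish_job(); print(sense()['clock'])"
```

```text
the job is handed in; nothing more can be done
the job is handed in; nothing more can be done
```

I docked the tray against the bumpers and pushed the block through the flap into it. I handed the job in at about 16 s of the 51 s allowed; no verdict is reported.

**What I did:**
- **Tray:** I pushed it with the open fingers on its far long side until the wrist force rose to 18 N, the sign that it had met the bumpers.
- **Block:** I slid it across to the fence with the closed fingers, at about 8 N contact. I then pushed it from behind along the fence until it dropped off the ledge. It was never gripped or lifted.

**What the last checks showed:**
- **Tray:** the origin is at about stand x 87 mm and y −18 mm, and it looks square to the stand.
- **Block:** it lies flat in the tray at about stand (112, 15) mm.
- **Flap:** it looks the same as in the starting picture, hanging shut.
- **Robot:** the gripper is clear of everything, with about 1 N on the wrist sensor, which is its usual noise.

**Less certain:**
- **Stand frame:** my measurement was off by about 4 mm in x between the two cameras and the contact position. That was within the margins I left.
- **Bystanders:** the tape roll and two of the three white blocks on the bench showed no change from the start. The picture did change at the loupe and at the third white block, probably because the arm or its shadow covered those spots. The white block was still in place in a picture taken after the drop. The loupe was not visible for a final check, but nothing came near it.
- **Flap opening:** the arm hid the mouth during the push, so I did not see the flap open. I take it that it did, because the block ended up in the tray.

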